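Test the bench's earth-fault trip box and reset its lever

ROBOT

A 6-joint arm with a two-finger parallel gripper is mounted at the origin on a cart in front of the work surface, level with it; the furniture and walls round the work are solid. World frame = base frame: x ahead of the robot, y to its left, z up, the work surface at z = 0. Lengths are in m, angles in rad, forces in N, time in s.
With the tool pointing down it reaches from about 0.325 to 0.75 m from the base axis. Payload 7.6 kg.
Tool frame: the origin (TCP) lies midway between the tips of the shut fingers; the grasp point (between the pads) lies env.tcp_to_grasp behind it (env.tcp_to_grasp is the distance from the TCP to the grasp point, in m); z points along the fingers, y is the line along which they close (so a half turn about z gives the same grasp; the last joint's range is limited). The gripper opens to 85 mm and grips with 20 to 120 N. Pads are 22 mm wide; open, the fingers measure 114 mm over their backs; the gripper's body (76 mm by 85 mm) begins 54 mm behind the grasp point. The pads swing forward as they close: fully open they stand 13 mm farther back than shut.
Start: joints at [-1.357, 0.052, 1.401, -0, 1.689, -0.07], TCP at [0.147, -0.504, 0.231] pointing down, gripper open.
Joint ranges: [-2.9, 2.9], [-0.91, 2.17], [0.12, 2.37], [-1.06, 4.2], [0.26, 2.73], [-2.93, 2.93]. Speed limits (rad/s): [2.57, 2.57, 3.01, 3.14, 3.14, 3.14].

INTERFACE

Orientations are given as a rotation vector (axis times angle).
In Python, from plant import env gives the robot as it stands.
- The arm moves only by the shell command python3 steer.py 'ROWS' [FORCE]. ROWS is a JSON object with one list for each field, all of the same length, 1 to 20, a row being the entries at one place: sx, sy, sz (the shift in units of 20 mm), ax, ay, az (a rotation vector in rad), aperture (the finger opening in m); each row shifts and turns the commanded pose from where the row before left it, along the tool's axes as they then stand; what a row does not reach is not made up. A row lasts 1/8 s, in which the tool goes at most 0.0625 m and 0.188 rad, less where a joint would pass 70% of its speed; a pose out of reach is approached as far as the arm can. The fingers move at their own pace and stop on an object; FORCE is the grip in N (left out, the last holds). Time passes only in rows, so rows that do not move let the fingers close. It prints the time, the measured TCP pose, the force, the opening and the grip force at its end. Input that does not fit is refused with a message, and nothing moves.
- env.read_state(): the state, without advancing time (a new reading comes with each control period).
- env.grab_frame(name): name is "side" or "top" or "wrist"; returns the picture (384x512x3 uint8, red, green, blue); there is no depth.
- env.camera_info(name): a dict with "fx", "fy", "cx", "cy" (pixels), "T" (4x4, takes a point from camera to world coordinates); the wrist camera has in their place "tool_from_camera" (4x4, takes a point from camera to tool coordinates, whose origin is the TCP and whose axes are the flange's). Camera axes: x right, y down, z forward; pixel columns grow to the right and rows downward; lengths in m; the calibration is good to about 2 mm. A picture is of the moment at which its call begins: read the wrist's pose just before it. camera_info takes no time and is no camera call.
- env.job_done(): hands the job in; it is judged then, once.
The state is a dict: "time_s": time; "qpos": joint angles; "dq": joint speeds; "joint_efforts": joint torques, N m; "position": TCP position; "eef_rot": TCP orientation; "ft_force": force on the tool from outside, world axes, zero at the start; "wrist_torque": the same for the moment, N m; "gripper_width": finger opening in m; "grasp_force": force on a finger pad.
Only numpy, scipy, OpenCV 4.12 (cv2) and the standard library are available. Lean on these libraries where they do the work, as an engineer would, in place of code of your own. Each camera call takes 0.05 s, during which the arm holds its last target. There are 200 camera calls.

TASK

Test the earth-fault trip box on the bench. First clear it: move the flat tin that covers its test button, and the bottle or jar that stands where the lever will fall, into the shallow metal tray, both standing upright; leave the other bottle or jar and everything else where they are. Then press the test button so that the lever drops by itself all the way, and lift the lever back up until it rests fully home.

Things in the scene. Friction and masses are not known exactly. Their poses are not given: they have to be found in the camera images.
- trip_box: Grey plastic housing fixed to the bench, 80 (x) x 160 (y) mm, deck 50 mm high, yaw up to 0.4 rad. Origin: centre of underside; front looks along its -x, to the robot. At y=-46 mm a 24 mm wide notch, open to front and top, carries the lever. At x=0, y=+36 mm is the test button between two guard ribs, 42 mm long in x, 4 thick, 40 apart inside, tops 62 mm over the bench. Cable gland at the back.
- trip_lever (a joint): Black lever in the notch, a 10 mm wide bar with a roller grip. 0 rad = fully up (home), leaning 0.25 rad back past upright, staying there by its weight; upright at 0.25; past that it falls by itself to the front, to 1.85 = dropped, about level. About 0.11 kg, little friction. Pressing the button tips it over; while the button is held in, it cannot go fully home.
- lever_hinge (a point): Hinge of the lever, on the box at x = -22, y = -46, z = 44 mm in the box's frame; hinge axis along the box's y.
- lever_knob (a point): Centre of the lever's grip: a roller 24 mm in diameter and 26 mm long, its axis along the box's y, flat ends; 75 mm from the hinge. About 117 mm above the bench when the lever is up, 42 mm when dropped.
- knob_down (a point): Fixed point where the centre of the grip comes when the lever has dropped: x = -97, y = -46, z = 42 mm in the box's frame. The space between it and the box must be free of bottle and jar.
- test_button (a joint): Travel of the round black test button (24 mm in diameter), 0 = out, 0.008 m = fully in, downwards; spring 1 N rising to about 3.6 N, and up to 2 N more from the lever. The lever trips at 4 to 5 mm. It springs out when let go.
- button_top (a point): Centre of the button's top face, 59 mm above the bench when out.
- flat_tin: Round white lidded tin, 54 mm in diameter, 21 mm high, lying flat on the guard ribs over the test button (underside 62 mm above the bench). Origin: centre of its underside. About 50 g.
- flux_bottle: Cream plastic bottle with a black cap, 46 mm in diameter, 94 mm high, upright on the bench in front of the box. Origin: centre of its underside. It or the jar stands in the lever's way, in front of the notch; the other stands in front of the button side.
- patina_jar: Small dark green jar with a tan cap, 41 mm in diameter, 85 mm high, upright on the bench in front of the box. Origin: centre of its underside.
- tray: Open shallow metal tray fixed to the bench beside the box (left or right), 160 mm along its x, 130 mm along its y, 20 mm high, walls and floor 4 mm thick. Origin: centre of its underside. (Behind the work a lamp bar hangs across the bench, 0.33 m up, from world x = 0.70 to 0.75, y = -0.05 to 0.5: keep the arm clear of it.)
- solder_spool: Bystander: yellow spool of solder, 49 mm in diameter, 26 mm high, at the back. Origin: underside centre. Leave alone.
- flat_pliers: Bystander: pliers with red handles, 147 x 48 x 11 mm, lying at the left. Origin: underside centre. Leave alone.
- ring_clamp: Bystander: wooden ring clamp, 121 x 28 x 20 mm, lying at the front right. Origin: underside centre. Leave alone.

How it is judged:
On the way, in this order (a step that is already met when the one before it is completed fails the run):
1. the tin and whichever of bottle and jar stood in the lever's way stand in the tray, released (x of flat_tin in the frame of tray between -0.062 and 0.062 m and y of flat_tin in the frame of tray between -0.048 and 0.048 m and z of flat_tin in the frame of tray below 0.009 m and angle between flat_tin's own z axis and vertical below 0.12 rad and linear speed of flat_tin below 0.03 m/s and ((x of flux_bottle in the frame of tray between -0.062 and 0.062 m and y of flux_bottle in the frame of tray between -0.048 and 0.048 m and z of flux_bottle in the frame of tray below 0.009 m and angle between each of flux_bottle, patina_jar's own z axis and vertical below 0.12 rad and linear speed of flux_bottle below 0.03 m/s and distance of patina_jar from where it was at the start of the episode below 0.02 m) or (x of patina_jar in the frame of tray between -0.062 and 0.062 m and y of patina_jar in the frame of tray between -0.048 and 0.048 m and z of patina_jar in the frame of tray below 0.009 m and angle between each of patina_jar, flux_bottle's own z axis and vertical below 0.12 rad and linear speed of patina_jar below 0.03 m/s and distance of flux_bottle from where it was at the start of the episode below 0.02 m)) and horizontal distance between each of flux_bottle, patina_jar and knob_down above 0.055 m and contact force between the fingers and flat_tin below 0.3 N and contact force between the fingers and flux_bottle below 0.3 N and contact force between the fingers and patina_jar below 0.3 N), for 0.2 s.
2. the test button is pressed in at least 4 mm while the lever has not yet dropped and is not touched (value of joint test_button above 0.004 m and value of joint trip_lever below 0.9 rad and contact force between each of the arm, the fingers and trip_lever below 0.3 N).
3. the lever has dropped all the way, untouched (value of joint trip_lever above 1.75 rad and contact force between the fingers and trip_lever below 0.3 N), for 0.1 s.
At the end, for the whole second after the job is handed in: Lever up within 0.08 rad, button out within 1.5 mm; the tin and the one of bottle and jar that stood in the lever's way stand upright (0.12 rad) and still on the tray's floor, centres 18 mm (x) and 17 mm (y) inside its outer edges; the other moved under 20 mm and upright (value of joint trip_lever below 0.08 rad and value of joint test_button below 0.0015 m and x of flat_tin in the frame of tray between -0.062 and 0.062 m and y of flat_tin in the frame of tray between -0.048 and 0.048 m and z of flat_tin in the frame of tray below 0.009 m and angle between flat_tin's own z axis and vertical below 0.12 rad and linear speed of flat_tin below 0.03 m/s and ((x of flux_bottle in the frame of tray between -0.062 and 0.062 m and y of flux_bottle in the frame of tray between -0.048 and 0.048 m and z of flux_bottle in the frame of tray below 0.009 m and angle between each of flux_bottle, patina_jar's own z axis and vertical below 0.12 rad and linear speed of flux_bottle below 0.03 m/s and distance of patina_jar from where it was at the start of the episode below 0.02 m) or (x of patina_jar in the frame of tray between -0.062 and 0.062 m and y of patina_jar in the frame of tray between -0.048 and 0.048 m and z of patina_jar in the frame of tray below 0.009 m and angle between each of patina_jar, flux_bottle's own z axis and vertical below 0.12 rad and linear speed of patina_jar below 0.03 m/s and distance of flux_bottle from where it was at the start of the episode below 0.02 m)) and horizontal distance between each of flux_bottle, patina_jar and knob_down above 0.055 m); the robot touches nothing.
It fails at once if bottle, jar or tin tipped over (angle between any of flat_tin, flux_bottle, patina_jar's own z axis and vertical above 0.7 rad).
It fails at once if a bystander moved by more than 20 mm (distance of any of solder_spool, flat_pliers, ring_clamp from where it was at the start of the episode above 0.02 m).
It also fails if it takes over 72 s, if anything falls off the work surface, if the arm or the gripper's body presses on something with over 40 N, if the wrist force passes 120 N, or if a joint passes its speed limit or range.

## Working session

There is one attempt and no reset: what is moved stays moved. The work goes in short steps, Python scripts to look and compute and a shell command to move; the robot and the scene stay as the last step left them, time stands still between calls to the robot, and variables do not carry over. Pictures are saved under pics/ and viewed, at most 10 in all, crops included, and the job is handed in when it is done.

```bash
ls; mkdir -p pics; cat > h.py <<'E'
import numpy as np, cv2
from plant import env
from scipy.spatial.transform import Rotation as R
def info(n):
    return env.camera_info(n)
def ray(n,u,v):
    c=info(n); T=np.array(c["T"]); d=np.array([(u-c["cx"])/c["fx"],(v-c["cy"])/c["fy"],1.])
    return T[:3,3],T[:3,:3]@d
def atz(n,u,v,z):
    o,d=ray(n,u,v); return o+d*(z-o[2])/d[2]
def tri(n1,p1,n2,p2):
    A=[];b=[]
    for n,p in((n1,p1),(n2,p2)):
        o,d=ray(n,*p); d=d/np.linalg.norm(d); P=np.eye(3)-np.outer(d,d); A.append(P); b.append(P@o)
    A=np.vstack(A);b=np.hstack(b); x,r,_,_=np.linalg.lstsq(A,b,rcond=None); return x,np.sqrt(r)
def proj(n,X):
    c=info(n);T=np.array(c["T"]);p=T[:3,:3].T@(np.array(X)-T[:3,3]); return np.array([c["fx"]*p[0]/p[2]+c["cx"],c["fy"]*p[1]/p[2]+c["cy"]])
def save(n,f,box=None,s=1):
    im=env.grab_frame(n)[:,:,::-1]
    cv2.imwrite('pics/raw_'+f,im)
    if box: im=im[box[1]:box[3],box[0]:box[2]]
    cv2.imwrite('pics/'+f,cv2.resize(im,None,fx=s,fy=s,interpolation=cv2.INTER_CUBIC))
E
python3 - <<'E'
from h import *
save('top','top0.png',None,1.5);save('side','side0.png',None,1.5)
for n in('top','side'): print(info(n))
print(env.tcp_to_grasp, env.read_state())
E
```

```text
pics
plant.py
steer.py
{'fx': 375.74514773015375, 'fy': 375.74514773015375, 'cx': 250.6408808058868, 'cy': 190.97038476649215, 'T': array([[ 0.02787842, -0.99842546,  0.04867652,  0.52124011],
       [-0.99932677, -0.02899923, -0.02247319,  0.10514794],
       [ 0.02384939, -0.04801723, -0.99856174,  1.02741155],
       [ 0.        ,  0.        ,  0.        ,  1.        ]])}
{'fx': 394.00556442714424, 'fy': 394.00556442714424, 'cx': 252.62796209290585, 'cy': 195.34213528055213, 'T': array([[ 0.97272374, -0.15399864,  0.17347321,  0.36874218],
       [-0.23101544, -0.57547048,  0.78451615, -0.7546541 ],
       [-0.02098571, -0.80319247, -0.59534986,  0.75284045],
       [ 0.        ,  0.        ,  0.        ,  1.        ]])}
0.0187 {'time_s': 0.1, 'qpos': array([-1.35731230e+00,  5.27499693e-02,  1.40162604e+00, -1.79273223e-05,
        1.68861420e+00, -7.02957757e-02]), 'dq': array([ 0.00038404, -0.00187605, -0.00185479, -0.00013683, -0.00054469,
       -0.00013178]), 'joint_efforts': array([-1.73151648e-04, -3.82581496e+01, -3.60986638e+01, -1.61914604e-04,
        4.76491376e-03,  2.41678276e-05]), 'position': array([ 0.14695389, -0.50372772,  0.23056768]), 'eef_rot': array([-3.10864298e+00, -4.44065848e-01,  1.84848988e-04]), 'ft_force': array([-0.3342998 ,  0.6794718 , -0.12111912]), 'wrist_torque': array([-0.03464854,  0.00460211,  0.07235196]), 'grasp_force': 0.0, 'gripper_width': 0.08530452660864139}
```

View pics/top0.png

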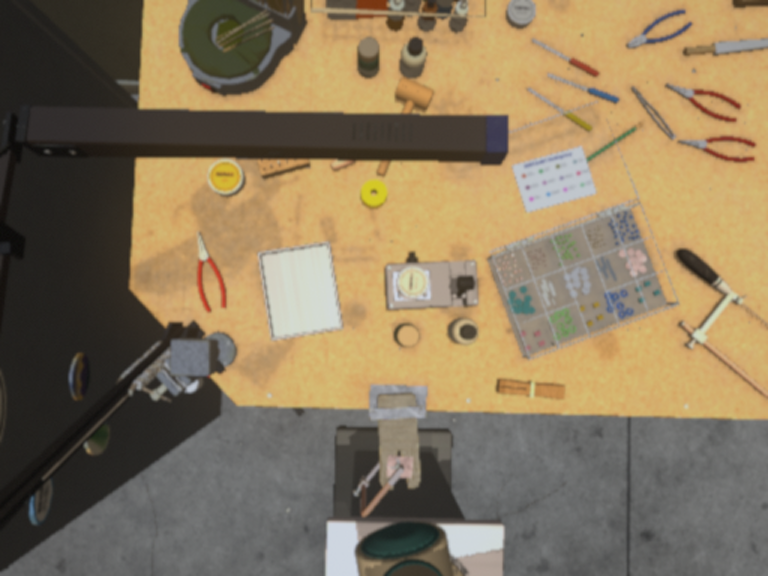

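View pics/side0.png

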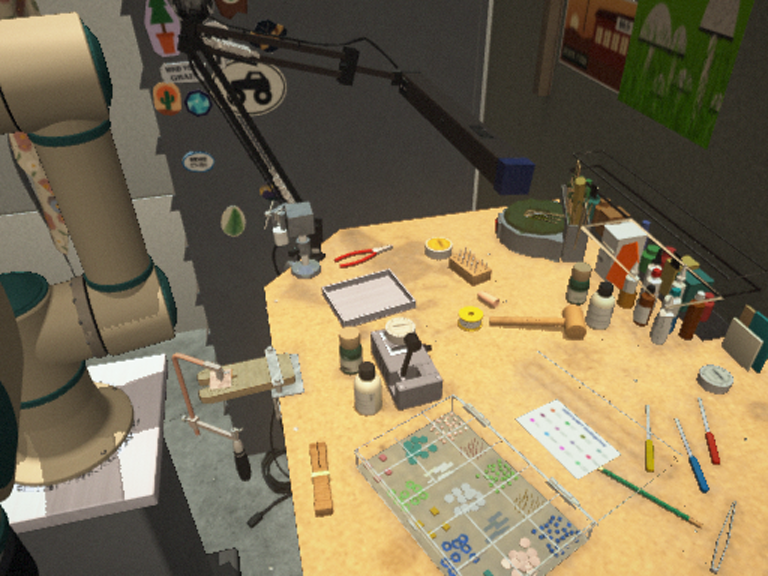

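Top: the tray is at (300,290)/1.5, the box at (432,285)/1.5, the lever on its right side, and the bottle (black cap) in front of the lever at (463,330)/1.5. The jar stands in front of the button at (407,335)/1.5. Next I'll enlarge crops for the measurement.

```bash
python3 - <<'E'
import cv2
a=cv2.imread('pics/raw_top0.png')[155:240,170:335]; b=cv2.imread('pics/raw_side0.png')[175:285,205:315]
f=lambda i,s:cv2.resize(i,None,fx=s,fy=s,interpolation=cv2.INTER_CUBIC)
cv2.imwrite('pics/ct.png',f(a,4.8)); cv2.imwrite('pics/cs.png',f(b,5.4))
E
```

```text
(no output)
```

View pics/ct.png

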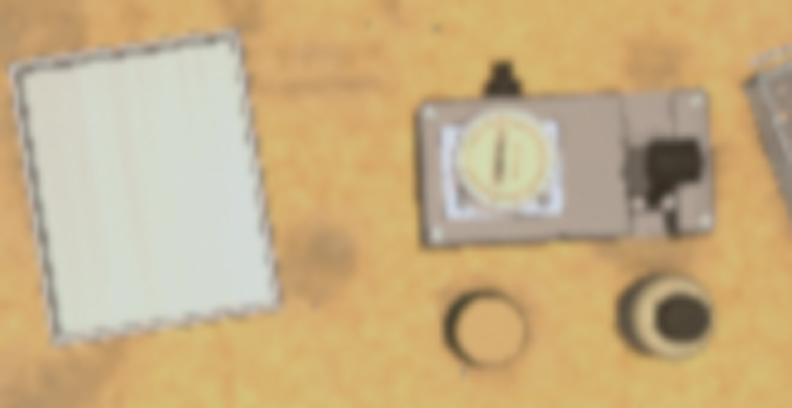

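View pics/cs.png

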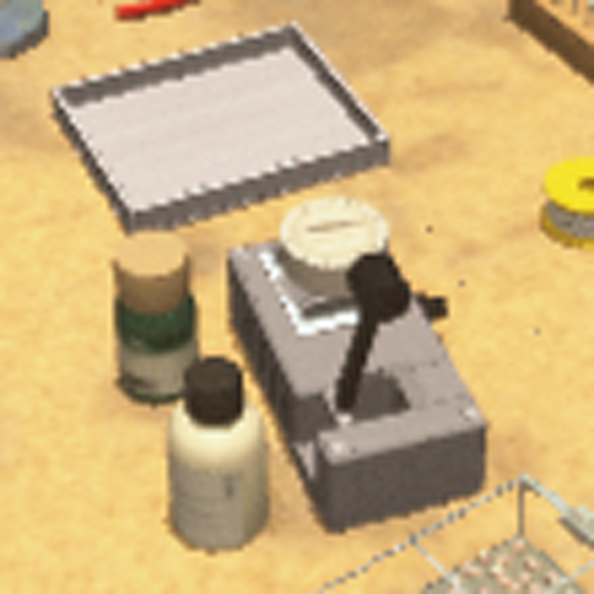

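Readings from the enlarged crops, top then side:
- **Tin top:** (507,158) / (334,230)
- **Bottle cap:** (683,318) / (214,371)
- **Jar cap:** (490,328) / (151,252)
- **Knob:** (674,163) / (379,287)
- **Tray and deck corners:** also read off, and used in the script below.

```bash
cat > m.py <<'E'
from h import *
t=lambda p:(170+p[0]/4.8-.4,155+p[1]/4.8-.4); s=lambda p:(205+p[0]/5.4-.4,175+p[1]/5.4-.4)
pts=dict(tin=((507,158),(334,230)),bottle=((683,318),(214,371)),jar=((490,328),(151,252)),knob=((674,163),(379,287)),
trBL=((12,65),(293,24)),trBR=((238,32),(389,145)),trFR=((281,305),(128,222)),trFL=((57,345),(52,95)),
bxFL=((424,245),(230,252)),bxFR=((712,233),(327,445)),bxBR=((711,92),(487,425)))
for k,(a,b) in pts.items():
    x,r=tri('top',t(a),'side',s(b)); print(k,x.round(4),r.round(4))
dk=np.array([atz('top',*t(p),.05) for p in((422,101),(711,92),(712,233),(424,245))]); print(dk.round(4))
print('box c',dk.mean(0), 'yaw L', np.arctan2(*(dk[0]-dk[1])[[1,0]])-np.pi/2,np.arctan2(*(dk[3]-dk[2])[[1,0]])-np.pi/2, np.linalg.norm(dk-np.roll(dk,1,0),axis=1))
tr=np.array([atz('top',*t(p),.02) for p in((12,65),(238,32),(281,305),(57,345))]); print(tr.round(4),tr.mean(0),np.linalg.norm(tr-np.roll(tr,1,0),axis=1))
print([np.arctan2(*(tr[a]-tr[b])[[1,0]]) for a,b in((0,3),(1,2))])
for n,z,p in(('tin',.083,(507,158)),('bot',.094,(683,318)),('jar',.085,(490,328)),('knob',.117,(674,163))): print(n,atz('top',*t(p),z).round(4), atz('side',*s(pts['bottle' if n=='bot' else n][1]),z).round(4))
E
python3 m.py
```

```text
tin [0.5771 0.0224 0.0842] [0.0009]
bottle [ 0.4965 -0.0703  0.0938] [0.0004]
jar [0.4875 0.0291 0.0839] [0.0016]
knob [ 0.5756 -0.0598  0.1171] [0.0001]
trBL [0.6245 0.295  0.0191] [0.0015]
trBR [0.6485 0.1698 0.0135] [0.0002]
trFR [0.4937 0.1412 0.0121] [0.0029]
trFL [0.4697 0.2646 0.0157] [0.0008]
bxFL [0.5317 0.0629 0.0465] [0.0007]
bxFR [ 0.5423 -0.0921  0.057 ] [0.0004]
bxBR [ 0.6191 -0.0915  0.0498] [0.]
[[ 0.6095  0.0663  0.05  ]
 [ 0.6191 -0.0915  0.05  ]
 [ 0.5422 -0.0935  0.05  ]
 [ 0.5312  0.0631  0.05  ]]
box c [ 0.57550415 -0.01387809  0.05      ] yaw L 0.06121728669278936 0.06968474437126071 [0.07828808 0.15807015 0.07698933 0.15698711]
[[0.6255 0.2946 0.02  ]
 [0.6478 0.1693 0.02  ]
 [0.4959 0.1406 0.02  ]
 [0.4704 0.2639 0.02  ]] [0.55992392 0.21708449 0.02      ] [0.15802017 0.12727513 0.15459801 0.12592924]
[np.float64(0.19567254998499997), np.float64(0.1870839262270516)]
tin [0.5778 0.0221 0.083 ] [0.5769 0.0238 0.083 ]
bot [ 0.4968 -0.0703  0.094 ] [ 0.4962 -0.0704  0.094 ]
jar [0.4886 0.029  0.085 ] [0.4862 0.028  0.085 ]
knob [ 0.5757 -0.0598  0.117 ] [ 0.5756 -0.0597  0.117 ]
```

```bash
cat >> h.py <<'E'
def to(x,y,z,yaw=None,grasp=True):
    """print tool-frame shift to bring grasp point (or TCP) to x,y,z; needed turn about tool z so tool y is along world-y+yaw (mod pi)"""
    s=env.read_state(); r=R.from_rotvec(s['eef_rot']); M=r.as_matrix(); p=np.array(s['position'])
    tgt=np.array([x,y,z])-(0 if not grasp else -1)*0
    if grasp: tgt=tgt+np.array([0,0,-env.tcp_to_grasp])
    print('shift',(M.T@(tgt-p)).round(4),'pos',p.round(4),'w',round(s['gripper_width'],4),'zaxis',M[:,2].round(3),'t',s['time_s'])
    a=np.arctan2(M[1,1],M[0,1])-np.pi/2
    if yaw is not None: print('turn about tool z',round(-((yaw-a+np.pi/2)%np.pi-np.pi/2),4),'yaw now',round(a,3))
E
python3 - <<'E'
from h import *
to(.577,.0228,.16,.065)
print(R.from_rotvec(env.read_state()['eef_rot']).as_matrix().round(3))
E
```

```text
shift [ 0.5603 -0.3849  0.0898] pos [ 0.147  -0.5037  0.2306] w 0.0853 zaxis [-0.     0.001 -1.   ] t 0.1
turn about tool z 0.2188 yaw now -2.858
[[ 0.96   0.28  -0.   ]
 [ 0.28  -0.96   0.001]
 [ 0.    -0.001 -1.   ]]
```
Rotation is about tool z with tool axes turning. Do translation first, 11 rows of (0.051,-0.035, 0) then rotate with smaller, then descend. Combined: rotation last. But j1 turns while orientation commanded fixed: j6 compensates. Fine.

The rows are not in the units I measure in: shifts go in units of 20 mm. I convert before sending: 0.046 m is 2.3, -0.032 m is -1.6.

```bash
r=1; python3 steer.py '{"sx":[2.3, 2.3, 2.3, 2.3, 2.3, 2.3, 2.3, 2.3, 2.3, 2.3, 2.3, 2.3, 0, 0, 0], "sy":[-1.6, -1.6, -1.6, -1.6, -1.6, -1.6, -1.6, -1.6, -1.6, -1.6, -1.6, -1.6, 0, 0, 0], "sz":[0, 0, 0, 0, 0, 0, 0, 0, 0, 0, 0, 0, 0, 1.5, 0], "ax":[0, 0, 0, 0, 0, 0, 0, 0, 0, 0, 0, 0, 0, 0, 0], "ay":[0, 0, 0, 0, 0, 0, 0, 0, 0, 0, 0, 0, 0, 0, 0], "az":[0, 0, 0, 0, 0, 0, 0, 0, 0, 0, 0, 0.11, 0.11, 0, 0], "aperture":[0.085, 0.085, 0.085, 0.085, 0.085, 0.085, 0.085, 0.085, 0.085, 0.085, 0.085, 0.075, 0.075, 0.075, 0.075]}' 30
python3 - <<'E'
from h import *
to(.577,.0228,.078,.065)
save('wrist','w1.png',None,1.5)
c=env.camera_info('wrist'); print(c)
E
```

```text
time_s: 1.98
position: [0.5681, 0.0193, 0.1983]
eef_rot: [-3.14, -0.101, 0.01]
ft_force: [0.4, -0.4, 0.9]
gripper_width: 0.075
grasp_force: 0.0
shift [ 0.0099 -0.0028  0.1389] pos [0.5681 0.0193 0.1983] w 0.075 zaxis [-0.006  0.    -1.   ] t 1.975
turn about tool z -0.0009 yaw now -3.077
{'fx': 277.5461403711854, 'fy': 277.5461403711854, 'cx': 257.4648220052188, 'cy': 194.0923960691663, 'tool_from_camera': array([[ 1.72844335e-05, -9.49923243e-01, -3.12483331e-01,
         8.00844934e-02],
       [ 9.99999416e-01, -3.21354260e-04,  1.03220323e-03,
         7.06806484e-04],
       [-1.08093169e-03, -3.12483166e-01,  9.49922682e-01,
        -1.43441423e-01],
       [ 0.00000000e+00,  0.00000000e+00,  0.00000000e+00,
         1.00000000e+00]])}
```

View pics/w1.png

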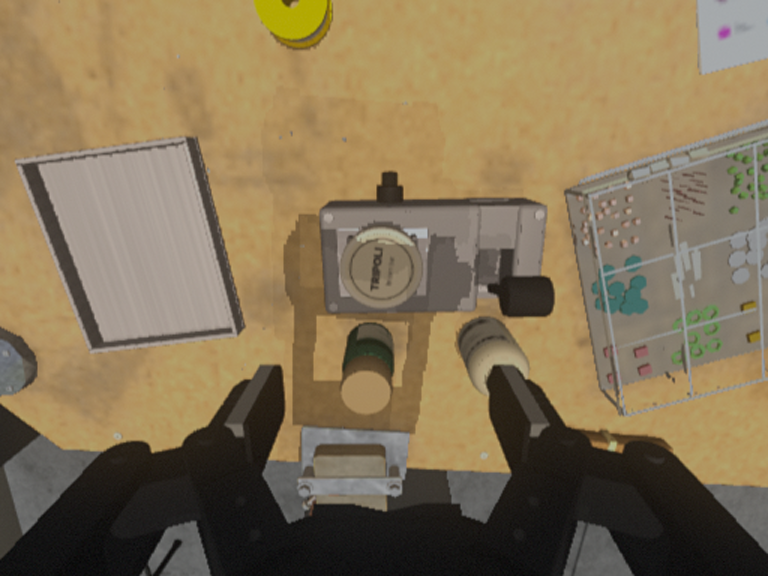

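Wrist view: tin top centre (382,268), tray rim corners (18,160), (195,138), (243,331), (92,351), jar cap (367,394), knob (528,296), all at x1.5.

```bash
cat >> h.py <<'E'
def wz(u,v,z,s=None):
    s=s or env.read_state(); c=env.camera_info('wrist'); M=R.from_rotvec(s['eef_rot']).as_matrix(); C=np.array(c['tool_from_camera'])
    o=M@C[:3,3]+s['position']; d=M@C[:3,:3]@np.array([(u-c['cx'])/c['fx'],(v-c['cy'])/c['fy'],1]); return (o+d*(z-o[2])/d[2]).round(4)
E
python3 - <<'E'
from h import *
q=lambda u,v,z:wz(u/1.5-.3,v/1.5-.3,z)
print('tin',q(382,268,.083),'jar',q(367,394,.085),'knob',q(528,296,.117))
t=np.array([q(*p,.02) for p in((18,160),(195,138),(243,331),(92,351))]);print(t,t.mean(0))
b=np.array([q(*p,.05) for p in((321,204),(547,202),(543,313),(327,313))]);print(b,b.mean(0))
E
```

```text
tin [0.5787 0.0219 0.083 ] jar [0.4859 0.027  0.085 ] knob [ 0.5766 -0.0627  0.117 ]
[[0.627  0.2954 0.02  ]
 [0.6508 0.1634 0.02  ]
 [0.4992 0.1354 0.02  ]
 [0.4722 0.2656 0.02  ]] [0.5623  0.21495 0.02   ]
[[ 0.6129  0.0667  0.05  ]
 [ 0.6243 -0.0897  0.05  ]
 [ 0.5424 -0.1019  0.05  ]
 [ 0.532   0.061   0.05  ]] [ 0.5779   -0.015975  0.05    ]
```

In the tool's units: 0.045 m is 2.25, 0.03 m is 1.5.

```bash
python3 steer.py '{"sx":[0.55, 0, 0, 0, 0], "sy":[-0.1, 0, 0, 0, 0], "sz":[2.25, 2.25, 1.5, 0.5, 0], "ax":[0, 0, 0, 0, 0], "ay":[0, 0, 0, 0, 0], "az":[0, 0, 0, 0, 0], "aperture":[0.072, 0.072, 0.072, 0.072, 0.072]}' 30
python3 - <<'E'
from h import *
to(.578,.0222,.077,.065)
save('wrist','w2.png',None,1.2)
E
```

```text
time_s: 2.65
position: [0.5808, 0.0217, 0.0724]
eef_rot: [3.14, 0.1, 0.002]
ft_force: [0.2, 0.3, 0.6]
gripper_width: 0.0721
grasp_force: 0.0
shift [-0.0028 -0.0007  0.0141] pos [0.5808 0.0217 0.0724] w 0.0721 zaxis [ 0.001 -0.    -1.   ] t 2.65
turn about tool z -0.0014 yaw now -3.078
```

View pics/w2.png

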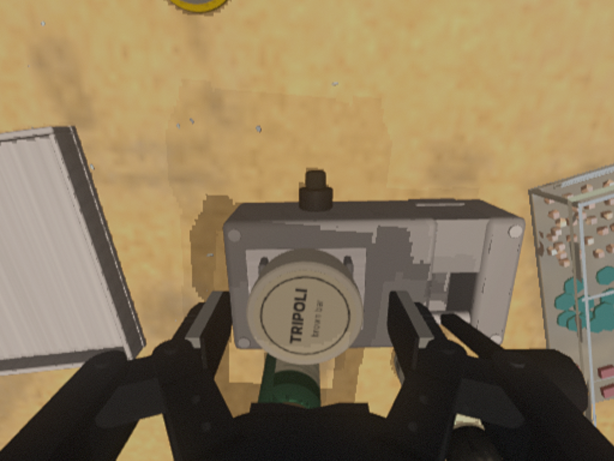

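The tin is centred between the pads: tin at about (305,307), pads at about 228 and 390. I'll lower and grip.

```bash
python3 steer.py '{"sx":[-0.15, 0, 0, 0, 0, 0, 0, 0], "sy":[-0.05, 0, 0, 0, 0, 0, 0, 0], "sz":[0.825, 0, 0, 0, 0, -1.5, -2.5, 0], "ax":[0, 0, 0, 0, 0, 0, 0, 0], "ay":[0, 0, 0, 0, 0, 0, 0, 0], "az":[0, 0, 0, 0, 0, 0, 0, 0], "aperture":[0.072, 0.04, 0.04, 0.04, 0.04, 0.04, 0.04, 0.04]}' 30
python3 - <<'E'
from h import *
# tray local +0.036 x, centre
c=np.array([.561,.216]);a=.191
for l in(.036,-.036): print(c+l*np.array([np.cos(a),np.sin(a)]))
p=c+.036*np.array([np.cos(a),np.sin(a)])
to(p[0],p[1],.02,.065)
s=env.read_state(); print(s['grasp_force'])
E
```

```text
time_s: 3.7
position: [0.5797, 0.0226, 0.1401]
eef_rot: [3.139, 0.1, 0.015]
ft_force: [0.7, 1.1, -1.5]
gripper_width: 0.0526
grasp_force: 31.7
[0.59634534 0.22283427]
[0.52565466 0.20916573]
shift [ 0.0281 -0.1989  0.1389] pos [0.5797 0.0226 0.1401] w 0.0526 zaxis [ 0.009 -0.    -1.   ] t 3.7
turn about tool z -0.0012 yaw now -3.078
31.729284524917603
```

In the tool's units: -0.05 m is -2.5, 0.05 m is 2.5.

```bash
python3 steer.py '{"sx":[0.35, 0.35, 0.35, 0.35, 0, 0, 0, 0], "sy":[-2.5, -2.5, -2.5, -2.45, 0, 0, 0, 0], "sz":[0, 0, 0, 0, 2.5, 2.5, 1.1, 0], "ax":[0, 0, 0, 0, 0, 0, 0, 0], "ay":[0, 0, 0, 0, 0, 0, 0, 0], "az":[0, 0, 0, 0, 0, 0, 0, 0], "aperture":[0.04, 0.04, 0.04, 0.04, 0.04, 0.04, 0.04, 0.04]}' 30
python3 - <<'E'
from h import *
to(.5963,.2228,.0227,.065)
E
```

```text
time_s: 4.7
position: [0.5905, 0.2225, 0.0095]
eef_rot: [3.138, 0.1, -0.009]
ft_force: [0.5, 0.4, -0.7]
gripper_width: 0.053
grasp_force: 31.8
shift [0.0058 0.     0.0054] pos [0.5905 0.2225 0.0095] w 0.053 zaxis [-0.006 -0.002 -1.   ] t 4.7
turn about tool z -0.0012 yaw now -3.078
```

In the tool's units: 0.004 m is 0.2, 0.003 m is 0.15.

```bash
python3 steer.py '{"sx":[0.15, 0, 0], "sy":[0, 0, 0], "sz":[0.2, 0.1, 0], "ax":[0, 0, 0], "ay":[0, 0, 0], "az":[0, 0, 0], "aperture":[0.04, 0.04, 0.04]}' 30; python3 steer.py '{"sx":[0, 0, 0, 0, 0, 0, 0], "sy":[0, 0, 0, 0, 0, 0, 0], "sz":[0, 0, 0, -1.5, -3, -3, 0], "ax":[0, 0, 0, 0, 0, 0, 0], "ay":[0, 0, 0, 0, 0, 0, 0], "az":[0, 0, 0, 0, 0, 0, 0], "aperture":[0.06, 0.068, 0.068, 0.068, 0.07, 0.08, 0.085]}'
python3 - <<'E'
from h import *
to(.4965,-.0703,.05,.065)
save('wrist','w3.png',None,1.2)
E
```

```text
time_s: 5.08
position: [0.5959, 0.2233, 0.0075]
eef_rot: [-3.14, -0.1, -0.002]
ft_force: [-0.3, -0.5, -0.4]
gripper_width: 0.053
grasp_force: 31.8
time_s: 5.95
position: [0.5981, 0.2241, 0.1642]
eef_rot: [-3.137, -0.1, -0.019]
ft_force: [-0.5, 0.3, 0.1]
gripper_width: 0.0852
grasp_force: 0.0
shift [-0.1217  0.2877  0.1307] pos [0.5981 0.2241 0.1642] w 0.0852 zaxis [ 0.012  0.004 -1.   ] t 5.95
turn about tool z -0.0012 yaw now -3.078
```

View pics/w3.png

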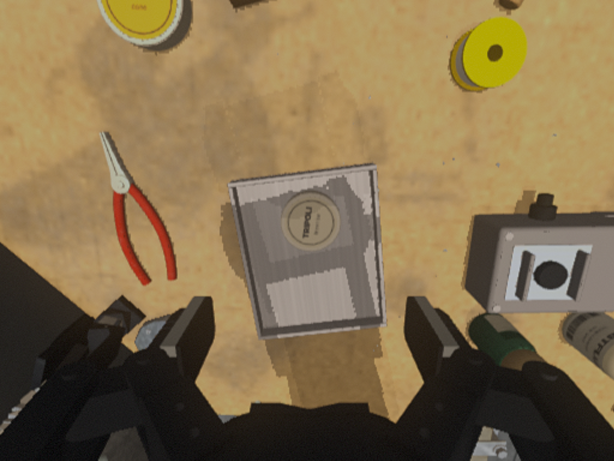

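The tin lies flat in the back half of the tray at about (311,221), and the button is uncovered at (550,273). Next the bottle.

In the tool's units: 0.048 m is 2.4, -0.02 m is -1.

```bash
python3 steer.py '{"sx":[-1, -1, -1, -1, -1, -1, 0, 0], "sy":[2.4, 2.4, 2.4, 2.4, 2.4, 2.4, 0, 0], "sz":[0, 0, 0, 0, 0, 0, 0, 0], "ax":[0, 0, 0, 0, 0, 0, 0, 0], "ay":[0, 0, 0, 0, 0, 0, 0, 0], "az":[0, 0, 0, 0, 0, 0, 0, 0], "aperture":[0.085, 0.085, 0.085, 0.085, 0.085, 0.085, 0.085, 0.085]}' 30
python3 - <<'E'
from h import *
to(.4965,-.0703,.05,.065)
save('wrist','w4.png',None,1.2)
E
```

```text
time_s: 7.0
position: [0.4937, -0.0714, 0.1557]
eef_rot: [-3.139, -0.1, 0.003]
ft_force: [0.4, 1.0, -0.7]
gripper_width: 0.0849
grasp_force: 0.0
shift [ 0.003  -0.0008  0.1244] pos [ 0.4937 -0.0714  0.1557] w 0.0849 zaxis [-0.002  0.001 -1.   ] t 7.0
turn about tool z -0.0015 yaw now -3.078
```

View pics/w4.png

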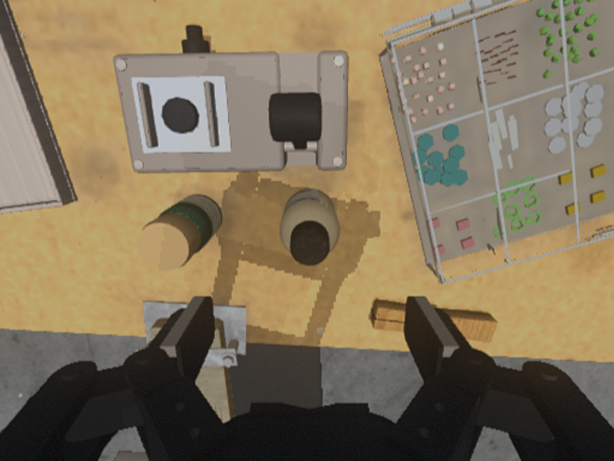

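Wrist view: bottle cap top (309,243), button (180,116), knob (295,118), deck corners (113,55), (347,53), (345,170), (133,171), all at x1.2.

```bash
python3 - <<'E'
from h import *
q=lambda u,v,z:wz(u/1.2-.3,v/1.2-.3,z)
print('cap',q(309,243,.094),'btn',q(180,116,.059),'knob',q(295,118,.117),'jar',q(166,246,.085))
b=np.array([q(*p,.05) for p in((113,55),(347,53),(345,170),(133,171))]);print(b,b.mean(0))
E
```

```text
cap [ 0.4998 -0.0713  0.094 ] btn [0.5731 0.0215 0.059 ] knob [ 0.5762 -0.0591  0.117 ] jar [0.488  0.0263 0.085 ]
[[ 0.6089  0.0673  0.05  ]
 [ 0.6203 -0.0889  0.05  ]
 [ 0.543  -0.0952  0.05  ]
 [ 0.5321  0.0617  0.05  ]] [ 0.576075 -0.013775  0.05    ]
```

```bash
python3 steer.py '{"sx":[0.2, 0, 0, 0, 0, 0, 0, 0, 0], "sy":[0, 0, 0, 0, 0, 0, 0, 0, 0], "sz":[2.5, 2.5, 1.2, 0, 0, 0, 0, 0, 0], "ax":[0, 0, 0, 0, 0, 0, 0, 0, 0], "ay":[0, 0, 0, 0, 0, 0, 0, 0, 0], "az":[0, 0, 0, 0, 0, 0, 0, 0, 0], "aperture":[0.085, 0.085, 0.085, 0.085, 0.03, 0.03, 0.03, 0.03, 0.03]}' 40
python3 - <<'E'
from h import *
to(.498,-.0710,.05,.065)
E
```

```text
time_s: 8.18
position: [0.4992, -0.0716, 0.0345]
eef_rot: [3.14, 0.1, 0.005]
ft_force: [-0.7, 1.1, 6.9]
gripper_width: 0.0442
grasp_force: 41.6
shift [-0.0012 -0.0007  0.0032] pos [ 0.4992 -0.0716  0.0345] w 0.0442 zaxis [ 0.003 -0.    -1.   ] t 8.175
turn about tool z -0.0012 yaw now -3.078
```

In the tool's units: -0.05 m is -2.5, -0.04 m is -2.

```bash
python3 steer.py '{"sx":[0, 0, 0, 0], "sy":[0, 0, 0, 0], "sz":[-2, -2.5, -2, 0], "ax":[0, 0, 0, 0], "ay":[0, 0, 0, 0], "az":[0, 0, 0, 0], "aperture":[0.03, 0.03, 0.03, 0.03]}' 40
python3 - <<'E'
from h import *
to(.5257,.2092,.0612,.065)
E
```

```text
time_s: 8.68
position: [0.4997, -0.072, 0.1668]
eef_rot: [3.138, 0.1, 0.012]
ft_force: [-0.0, 1.2, -1.9]
gripper_width: 0.0444
grasp_force: 41.3
shift [ 0.0429 -0.2792  0.124 ] pos [ 0.4997 -0.072   0.1668] w 0.0444 zaxis [ 0.007 -0.002 -1.   ] t 8.675
turn about tool z -0.0013 yaw now -3.078
```

In the tool's units: -0.056 m is -2.8, -0.055 m is -2.75.

```bash
python3 steer.py '{"sx":[0.435, 0.435, 0.435, 0.435, 0.435, 0, 0, 0, 0, 0], "sy":[-2.8, -2.8, -2.8, -2.8, -2.75, 0, 0, 0, 0, 0], "sz":[0, 0, 0, 0, 0, 2, 2, 1.5, 0, 0], "ax":[0, 0, 0, 0, 0, 0, 0, 0, 0, 0], "ay":[0, 0, 0, 0, 0, 0, 0, 0, 0, 0], "az":[0, 0, 0, 0, 0, 0, 0, 0, 0, 0], "aperture":[0.03, 0.03, 0.03, 0.03, 0.03, 0.03, 0.03, 0.03, 0.03, 0.03]}' 40
python3 - <<'E'
from h import *
to(.5257,.2092,.0577,.065)
E
```

```text
time_s: 9.93
position: [0.5241, 0.2097, 0.0537]
eef_rot: [-3.14, -0.1, -0.002]
ft_force: [1.0, -0.5, -1.0]
gripper_width: 0.0441
grasp_force: 41.5
shift [0.0015 0.0006 0.0147] pos [0.5241 0.2097 0.0537] w 0.0441 zaxis [ 0.001  0.    -1.   ] t 9.925
turn about tool z -0.0013 yaw now -3.078
```

In the tool's units: 0.008 m is 0.4, 0.004 m is 0.2.

```bash
python3 steer.py '{"sx":[0, 0, 0, 0, 0, 0], "sy":[0, 0, 0, 0, 0, 0], "sz":[0.4, 0.2, 0.1, 0.05, 0, 0], "ax":[0, 0, 0, 0, 0, 0], "ay":[0, 0, 0, 0, 0, 0], "az":[0, 0, 0, 0, 0, 0], "aperture":[0.03, 0.03, 0.03, 0.03, 0.03, 0.03]}' 40
```

```text
time_s: 10.68
position: [0.524, 0.2097, 0.0386]
eef_rot: [-3.14, -0.1, -0.001]
ft_force: [-2.4, -1.2, 5.3]
gripper_width: 0.0442
grasp_force: 42.1
```

Contact felt at 5.3 N, so the bottle is on the floor of the tray. Release, go up and look.

In the tool's units: -0.06 m is -3, -0.05 m is -2.5.

```bash
python3 steer.py '{"sx":[0, 0, 0, 0, 0, 0, 0, 0, 0], "sy":[0, 0, 0, 0, 0, 0, 0, 0, 0], "sz":[0, 0, 0, -2, -3, -2.5, 0, 0, 0], "ax":[0, 0, 0, 0, 0, 0, 0, 0, 0], "ay":[0, 0, 0, 0, 0, 0, 0, 0, 0], "az":[0, 0, 0, 0, 0, 0, 0, 0, 0], "aperture":[0.055, 0.07, 0.07, 0.075, 0.08, 0.06, 0.02, 0, 0]}'
python3 - <<'E'
from h import *
im=[]
to(.5735,.0217,.085,.065,False)
a=env.grab_frame('top')[150:240,165:285,::-1]; b=env.grab_frame('side')[165:285,195:315,::-1]
f=lambda i,s:cv2.resize(i,None,fx=s,fy=s,interpolation=cv2.INTER_CUBIC)
a=f(a,3);b=f(b,3)
o=np.zeros((360,720,3),np.uint8);o[:270,:360]=a;o[:,360:]=b
cv2.imwrite('pics/c5.png',o)
E
```

```text
time_s: 11.8
position: [0.523, 0.2094, 0.1857]
eef_rot: [3.139, 0.1, -0.005]
ft_force: [-0.2, 0.3, -0.0]
gripper_width: 0.0064
grasp_force: 0.0
shift [0.0388 0.1905 0.1007] pos [0.523  0.2094 0.1857] w 0.0064 zaxis [-0.003 -0.001 -1.   ] t 11.8
turn about tool z -0.0012 yaw now -3.078
```

View pics/c5.png

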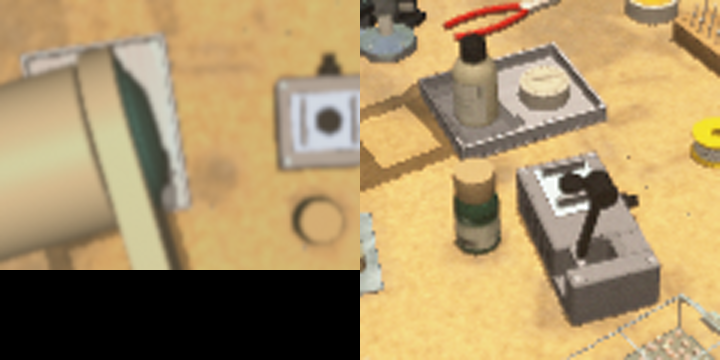

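The bottle and tin both stand upright in the tray and the jar is untouched. Now press the button with shut fingers.

```bash
python3 steer.py '{"sx":[0.485, 0.485, 0.485, 0.485, 0, 0, 0, 0], "sy":[2.38, 2.38, 2.38, 2.38, 0, 0, 0, 0], "sz":[0, 0, 0, 0, 2.5, 2.5, 0, 0], "ax":[0, 0, 0, 0, 0, 0, 0, 0], "ay":[0, 0, 0, 0, 0, 0, 0, 0], "az":[0, 0, 0, 0, 0, 0, 0, 0], "aperture":[0, 0, 0, 0, 0, 0, 0, 0]}'
python3 - <<'E'
from h import *
to(.5733,.0217,.0515,.065,False)
E
```

```text
time_s: 12.9
position: [0.5755, 0.0222, 0.0897]
eef_rot: [3.14, 0.101, 0.003]
ft_force: [0.1, 0.2, 1.1]
gripper_width: -0.0
grasp_force: 0.0
shift [-0.0023  0.0003  0.0382] pos [0.5755 0.0222 0.0897] w -0.0 zaxis [ 0.002 -0.    -1.   ] t 12.9
turn about tool z -0.0009 yaw now -3.078
```

In the tool's units: 0.025 m is 1.25, 0.007 m is 0.35.

```bash
python3 steer.py '{"sx":[-0.1, 0, 0, 0, 0, 0, 0], "sy":[0, 0, 0, 0, 0, 0, 0], "sz":[1.25, 0.35, 0.15, 0.1, 0.075, 0, 0], "ax":[0, 0, 0, 0, 0, 0, 0], "ay":[0, 0, 0, 0, 0, 0, 0], "az":[0, 0, 0, 0, 0, 0, 0], "aperture":[0, 0, 0, 0, 0, 0, 0]}'; python3 - <<'E'
from h import *
s=env.read_state();print(s['position'],s['ft_force'])
a=env.grab_frame('side')[175:285,205:315,::-1]
cv2.imwrite('pics/c6.png',cv2.resize(a,None,fx=3,fy=3,interpolation=cv2.INTER_CUBIC))
E
```

```text
time_s: 13.78
position: [0.5735, 0.0221, 0.051]
eef_rot: [3.14, 0.1, 0.004]
ft_force: [-2.1, 0.9, 7.3]
gripper_width: 0.0001
grasp_force: 3.8
[0.57348319 0.02208004 0.05096079] [-2.13444269  0.86688106  7.32053328]
```

View pics/c6.png

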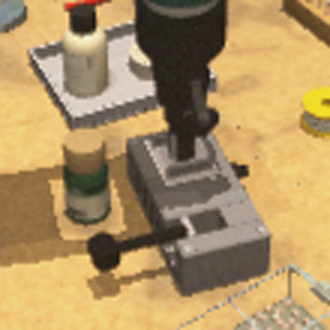

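The lever has dropped, with the knob at (103,250) in this crop. I'll raise off the button and then locate the knob numerically; all ten picture views are used.

```bash
python3 steer.py '{"sx":[0, 0, -2, -2, -1, 0, 0], "sy":[0, 0, 1.5, 1.5, 1.5, 0, 0], "sz":[-1, -2.5, -1.5, 0, 0, 0, 0], "ax":[0, 0, 0, 0, 0, 0, 0], "ay":[0, 0, 0, 0, 0, 0, 0], "az":[0, 0, 0, 0, 0, 0, 0], "aperture":[0, 0, 0.02, 0.05, 0.05, 0.05, 0.05]}'
python3 - <<'E'
from h import *
c=np.array([.5757,-.0139]);a=.065; L=np.array([[np.cos(a),-np.sin(a)],[np.sin(a),np.cos(a)]])
kd=c+L@[-.097,-.046]; print('kd calc',kd,'hinge',c+L@[-.022,-.046])
print('side hand',atz('side',205+103/3-.3,175+250/3-.3,.042))
def blob(n,box):
    im=env.grab_frame(n); s=im[box[1]:box[3],box[0]:box[2]].max(2)
    m=(s<60).astype(np.uint8); k,lab,st,ce=cv2.connectedComponentsWithStats(m)
    return [(st[i,4],st[i,:4]+[box[0],box[1],0,0],(ce[i]+[box[0],box[1]]).round(1)) for i in range(1,k) if st[i,4]>15]
u,v=proj('side',[kd[0],kd[1],.042]).astype(int);print('side exp',u,v)
for b in blob('side',(u-25,v-20,u+25,v+20)):print(b)
u,v=proj('top',[kd[0],kd[1],.042]).astype(int);print('top exp',u,v)
for b in blob('top',(u-20,v-20,u+20,v+20)):print(b)
to(kd[0],kd[1],.12,.065)
s=env.read_state();cam=env.camera_info('wrist');C=np.array(cam['tool_from_camera']);M=R.from_rotvec(s['eef_rot']).as_matrix()
p=C[:3,:3].T@(M.T@(np.array([*kd,.042])-s['position'])-C[:3,3]);w=(cam['fx']*p[0]/p[2]+cam['cx'],cam['fy']*p[1]/p[2]+cam['cy']);u,v=map(int,w);print('wrist exp',w)
for b in blob('wrist',(u-50,max(v-50,0),u+50,v+40)):print(b,wz(*b[2],.045))
E
```

```text
time_s: 14.7
position: [0.4788, -0.074, 0.1494]
eef_rot: [-3.14, -0.1, -0.001]
ft_force: [-0.2, -0.4, -0.6]
gripper_width: 0.0503
grasp_force: 0.0
kd calc [ 0.48189274 -0.06610342] hinge [ 0.55673435 -0.06123185]
side hand [ 0.48229934 -0.06497011  0.042     ]
side exp 238 258
(np.int32(165), array([235, 248,  28,  17]), array([245.4, 256.6]))
top exp 306 225
(np.int32(170), array([303, 207,  21,  38]), array([310.6, 226. ]))
shift [ 0.0035 -0.0073  0.0479] pos [ 0.4789 -0.0736  0.1492] w 0.0502 zaxis [-0.  0. -1.] t 14.8
turn about tool z -0.0003 yaw now -3.077
wrist exp (np.float64(248.71536242578534), np.float64(188.23269476268126))
(np.int32(886), array([237, 138,  27,  62]), array([249.8, 180.1])) [ 0.4907 -0.0667  0.045 ]
```

All the estimates agree on the knob at (0.482, -0.066). I'll descend and grip the roller by its flat ends.

In the tool's units: 0.0035 m is 0.175, 0.04 m is 2.

```bash
python3 steer.py '{"sx":[0.175, 0, 0, 0, 0, 0, 0, 0, 0], "sy":[-0.375, 0, 0, 0, 0, 0, 0, 0, 0], "sz":[2, 2, 1.5, 0.6, 0, 0, 0, 0, 0], "ax":[0, 0, 0, 0, 0, 0, 0, 0, 0], "ay":[0, 0, 0, 0, 0, 0, 0, 0, 0], "az":[0, 0, 0, 0, 0, 0, 0, 0, 0], "aperture":[0.05, 0.05, 0.05, 0.05, 0.05, 0.01, 0.01, 0.01, 0.01]}' 20
python3 - <<'E'
from h import *
to(.482,-.066,.042,.065)
E
```

```text
time_s: 15.98
position: [0.4826, -0.0665, 0.0288]
eef_rot: [3.14, 0.101, 0.004]
ft_force: [-0.0, 2.3, 5.9]
gripper_width: 0.0253
grasp_force: 23.2
shift [-0.0005 -0.0006  0.0055] pos [ 0.4826 -0.0665  0.0288] w 0.0253 zaxis [ 0.003 -0.    -1.   ] t 15.975
turn about tool z -0.001 yaw now -3.078
```

```bash
python3 steer.py '{"sx":[0.075, 0.265, 0.45, 0.6, 0.73, 0, 0], "sy":[0, 0, 0, 0, 0, 0, 0], "sz":[-0.86, -0.815, -0.735, -0.615, -0.46, 0, 0], "ax":[0, 0, 0, 0, 0, 0, 0], "ay":[0, 0, 0, 0, 0, 0, 0], "az":[0, 0, 0, 0, 0, 0, 0], "aperture":[0.01, 0.01, 0.01, 0.01, 0.01, 0.01, 0.01]}' 20
python3 - <<'E'
from h import *
s=env.read_state();print(s['gripper_width'])
to(.5567+.0186,-.0612+.0012,.1167+.0055,.065)
E
```

```text
time_s: 16.85
position: [0.5241, -0.0633, 0.0984]
eef_rot: [-3.139, -0.101, -0.002]
ft_force: [-2.6, 1.9, 6.5]
gripper_width: 0.026
grasp_force: 22.9
0.02597794112877662
shift [ 0.0513 -0.0001 -0.0051] pos [ 0.5241 -0.0633  0.0984] w 0.026 zaxis [ 0.001  0.001 -1.   ] t 16.85
turn about tool z -0.0008 yaw now -3.077
```

In the tool's units: 0.0186 m is 0.93, 0.0164 m is 0.82.

```bash
python3 steer.py '{"sx":[0.81, 0.82, 0.93, 0.1, 0, 0], "sy":[0, 0, 0, 0, 0, 0], "sz":[-0.285, -0.09, 0.115, 0, 0, 0], "ax":[0, 0, 0, 0, 0, 0], "ay":[0, 0, 0, 0, 0, 0], "az":[0, 0, 0, 0, 0, 0], "aperture":[0.01, 0.01, 0.01, 0.01, 0.01, 0.01]}' 20
python3 - <<'E'
from h import *
to(.5567+.0186,-.0612+.0012,.1167+.0055,.065)
E
```

```text
time_s: 17.6
position: [0.5771, -0.0593, 0.1034]
eef_rot: [-3.138, -0.101, -0.002]
ft_force: [-0.9, 6.3, 4.9]
gripper_width: 0.0253
grasp_force: 22.5
shift [-0.0019  0.0005 -0.0001] pos [ 0.5771 -0.0593  0.1034] w 0.0253 zaxis [ 0.001  0.002 -1.   ] t 17.6
turn about tool z -0.0005 yaw now -3.077
```

In the tool's units: -0.06 m is -3, -0.05 m is -2.5.

```bash
python3 steer.py '{"sx":[0, 0, 0, 0, 0, -3, -2.5, 0, 0, 0], "sy":[0, 0, 0, 0, 0, 0, 0, 0, 0, 0], "sz":[0, 0, 0, -1.5, -2.5, -1, 0, 0, 0, 0], "ax":[0, 0, 0, 0, 0, 0, 0, 0, 0, 0], "ay":[0, 0, 0, 0, 0, 0, 0, 0, 0, 0], "az":[0, 0, 0, 0, 0, 0, 0, 0, 0, 0], "aperture":[0.035, 0.045, 0.045, 0.045, 0.045, 0.045, 0.045, 0.045, 0.045, 0.045]}' 20
python3 - <<'E'
from h import *
im=env.grab_frame('side'); s=im[175:285,205:315]; cv2.imwrite('pics/end_side.png',im[:,:,::-1])
ref=cv2.imread('pics/raw_side0.png')[:,:,::-1]
# template of original lever region in both
k=ref[218:258,262:286]; r=cv2.matchTemplate(np.ascontiguousarray(im[205:270,245:305]),np.ascontiguousarray(k),cv2.TM_CCOEFF_NORMED)
_,mx,_,loc=cv2.minMaxLoc(r); print('lever match',mx,loc[0]+245,loc[1]+205,'(orig 262,218)')
j=ref[218:252,222:244]; r=cv2.matchTemplate(np.ascontiguousarray(im[205:270,210:260]),np.ascontiguousarray(j),cv2.TM_CCOEFF_NORMED)
_,mx,_,loc=cv2.minMaxLoc(r); print('jar match',mx,loc[0]+210,loc[1]+205,'(orig 222,218)')
b0=cv2.imread('pics/raw_c6.png')
print(env.read_state()['time_s'],env.read_state()['position'])
E
```

```text
time_s: 18.85
position: [0.4687, -0.0674, 0.202]
eef_rot: [3.14, 0.1, 0.0]
ft_force: [-0.6, 0.2, 0.5]
gripper_width: 0.0453
grasp_force: 0.0
lever match 0.8621328473091125 262 218 (orig 262,218)
jar match 0.8633884191513062 222 218 (orig 222,218)
18.9 [ 0.46864753 -0.067373    0.20185043][ WARN:0@0.801] global loadsave.cpp:275 findDecoder imread_('pics/raw_c6.png'): can't open/read file: check file path/integrity
```

The lever and the jar both match their original pixel positions exactly, so I'll hand in.

```bash
python3 -c "
from plant import env
print(env.job_done())"
```

```text
the job is handed in; nothing more can be done
None
```

I handed the job in at about 19 s with no verdict shown: the tin and flux bottle stand in the tray, the button press dropped the lever fully, and the lever is back home, with it and the jar matching their starting positions in the side camera.

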